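# Hold the test plate flush on the tilted rest

### The arm

A 6-joint arm with a two-finger parallel gripper is mounted at the origin on the work surface. World frame = base frame: x ahead of the robot, y to its left, z up, the work surface at z = 0. Lengths are in m, angles in rad, forces in N, time in s.
With the tool pointing down it reaches from about 0.3 to 0.875 m from the base axis. Payload 6.4 kg.
Tool frame: the origin (TCP) lies on the centre line of the jaws, within the pads' length; the fingertips stand ctrl.tip_reach ahead of it and the grasp point (between the pads) lies 5 mm behind it (ctrl.tip_reach is the distance from the TCP to the fingertips, in m); y points along the fingers, z is the direction in which the jaws open and shut, and the axes are right-handed (so a half turn about y gives the same grasp; the last joint's range is limited). The gripper opens to 85 mm and grips with 20 to 120 N. Pads are 22 mm wide; open, the fingers measure 114 mm over their backs; the gripper's body (76 mm by 85 mm) begins 54 mm behind the grasp point. The pads swing forward as they close: fully open they stand 13 mm farther back than shut.
Start: joints at [-1.412, 0.181, 1.607, -0, 1.354, -0.206], TCP at [0.205, -0.537, 0.245] pointing down, gripper open.
Joint ranges: [-2.99, 2.99], [-0.89, 2.07], [0.3, 2.58], [-1.14, 4.28], [0, 2.63], [-3.12, 3.12]. Speed limits (rad/s): [2.57, 2.57, 3.01, 3.14, 3.14, 3.14].

### API

Orientations are given as a rotation vector (axis times angle).
In Python, from bench import ctrl gives the robot as it stands.
- The arm moves only by the tool send_rows, never from a script. Its argument "series" is text: rows parted by semicolons, each of 6 numbers parted by spaces: the shift along the tool's x, y, z in cm, then the turn, a rotation vector about the tool's x, y, z in degrees. A call has 1 to 12 rows; each row is the pose to reach, as a shift and turn from the pose measured when the call began, along the tool's axes at that moment; what a row does not reach only later rows make up. A row lasts 1/8 s, in which the tool goes at most 62.5 mm and 10.7 degrees, less where a joint would pass 70% of its speed; a pose out of reach is approached as far as the arm can. A call with a gripper value outside its range is refused whole. "grip" is the closure, from 0 (fully open) to 1 (shut), set as the call begins (left out, the last holds). The fingers move at their own pace and stop on an object; "grip_force" is the grip in N (left out, the last holds). Time passes only in rows, so rows that repeat a pose let the fingers close. It gives the time, the measured TCP pose, the force and the opening at its end, in the units of the state.
- ctrl.read_state(): the state, without advancing time (a new reading comes with each control period).
- ctrl.read_camera(name): name is "scene" or "side" or "wrist"; returns the picture (420x560x3 uint8, blue, green, red); there is no depth.
- ctrl.calibration(name): a dict with "fx", "fy", "cx", "cy" (pixels), "view" (4x4, takes a point from world to camera coordinates). Camera axes: x right, y down, z forward; pixel columns grow to the right and rows downward; lengths in m; the calibration is good to about 2 mm. A picture is of the moment at which its call begins: read the wrist's pose just before it. calibration takes no time and is no camera call; for the wrist camera it gives the pose at the moment of the call.
- ctrl.finish_job(): hands the job in, once; it reports no verdict.
The state is a dict: "clock": time; "joint_positions": joint angles; "dq": joint speeds; "joint_torque": joint torques, N m; "eef_pos": TCP position; "orientation": TCP orientation; "ft_force": force on the tool from outside, world axes, zero at the start; "moment": the same for the moment, N m; "gripper_width": opening from 0.0 (shut) to 1.0 (fully open).
Only numpy, scipy, OpenCV 4.12 (cv2) and the standard library are available. Lean on these libraries where they do the work, as an engineer would, in place of code of your own. Each camera call takes 0.05 s, during which the arm holds its last target. There are 200 camera calls.

### The job

Push the blue tilting test rest across the bench until it stands squarely inside the orange square, without lifting it. Then pick up the brass test plate by its black grip, tilt it to match the slope of the rest's steel face, and press it flush on the middle of that face, its edges square with the face's edges, gently, with about 10 newtons. Finish while still gripping the plate and pressing it there; do not let go, and leave the other things on the bench where they are.

Things in the scene. Friction and masses are not known exactly. Their poses are not given: they have to be found in the camera images.
- square: Target: outline of an orange square painted on a white paper sheet, flat on the bench (no height to speak of). Outline 146 mm outside, 134 mm inside. Origin at its centre on the bench, x and y along its sides. Its spot and yaw (up to 0.2 rad) vary. Fixed.
- rest: Loose tilting test rest, 0.9 kg: blue base block 110 x 110 x 22 mm with plain upright sides, carrying the sloped steel plate, which stays inside the base's outline in y and reaches at most 90 mm high. Origin: centre of the base's underside; z up, x from the plate's low to its high edge. Starts 140-190 mm from the square along its +y or -y, within 12 mm of that line and 0.12 rad of its yaw.
- face: The rest's steel face with copper studs, 100 x 94 x 5 mm; origin at the centre of its upper surface (52 to 66 mm above the bench); x up the slope, y level, z out of the face (up, towards the robot). Slope differs each time, 0.2 to 0.5 rad, kept by a stiff hinge (3 N m). Spring-backed: it sinks straight along its normal 1 mm per 3 N, 7 mm at most, without changing its slope.
- test_plate: Loose test plate, 0.2 kg: brass plate 70 x 60 x 5 mm (x, y, z) with an upright black grip at its middle, 40 mm along x, 14 mm thick along y, from 5 to 50 mm above the underside. Origin: centre of the underside, z up. Lies flat on the bench, across the square from the rest, 140-190 mm from its centre, turned up to 0.6 rad. Either way round (half a turn about z) is right.
- board_a: Bystander: grey switch board with brass contacts, 100 x 76 x 24 mm, just beyond the square; origin under its centre. Leave it alone.
- board_b: Bystander: the same kind of grey switch board, 100 x 76 x 24 mm, nearer the robot on the left; origin under its centre. Leave it alone.
- phone: Bystander: black phone lying flat, 150 x 72 x 9 mm, on the robot's side of the square; origin under its centre. Leave it alone.
- flask: Bystander: teal drinking bottle with white cap, 68 mm across, 220 mm tall, at the back left; origin under its centre. Leave it alone.
- solder_reel: Bystander: small reel, 60 mm across, 40 mm tall, at the back right; origin under its centre. Leave it alone.
- screwdriver: Bystander: screwdriver lying nearer the robot on the right; origin under its middle. Leave it alone.
Not all that is in view belongs to the job. Leave any purple look-alike of the rest alone. Several things have the shape of the test_plate; the one meant has the colours described above.

How it is judged:
By the outcome, as a careful person would: the job done as asked, in the order asked, and still so for the second after the job is handed in, while the arm keeps its last pose, push and grip.
It also fails if it takes over 58 s, if anything falls off the work surface, if the arm or the gripper's body presses on something with over 40 N, if the wrist force passes 120 N, or if a joint passes its speed limit or range.

## Working session

There is one attempt and no reset: what is moved stays moved. The work goes in short steps, Python scripts to look and compute and a tool call to move; the robot and the scene stay as the last step left them, time stands still between calls to the robot, and variables do not carry over. Pictures are saved under pics/ and viewed, about 8 in all and at most 12, crops included, and the job is handed in when it is done.

Besides the shell and the picture viewer there is one more tool, called after "Emit:" by a JSON object that holds its "op" and its "data". send_rows: Moves the arm, as the interface text tells. Its arguments: {"type":"object","properties":{"series":{"type":"string"},"grip":{"type":"number"},"grip_force":{"type":"number"}},"required":["series"]}

```bash
ls; mkdir -p pics; python3 - <<'E'
from bench import ctrl
import cv2,numpy as np
s=ctrl.read_state()
for k,v in s.items(): print(k,np.round(v,4))
print(ctrl.tip_reach)
for n in("scene","side"):
    c=ctrl.calibration(n);print(n,c["fx"],c["fy"],c["cx"],c["cy"]);print(np.round(c["view"],3))
    cv2.imwrite(f"pics/{n}0.png",ctrl.read_camera(n))
E
```

```text
pics
clock 0.0
joint_positions [-1.4123  0.1815  1.608   0.      1.3538 -0.2063]
dq [ 0.0018 -0.0001  0.0024 -0.0008 -0.0021 -0.0001]
joint_torque [-8.00000e-04 -4.44870e+01 -3.51335e+01 -4.00000e-04  9.10000e-03
  0.00000e+00]
eef_pos [ 0.2051 -0.5366  0.2444]
orientation [-0.373   2.0242 -2.0206]
ft_force [-0.1848 -0.5962  0.2182]
moment [-0.0054  0.0062  0.0121]
gripper_width 0.9968
0.014
scene 422.2054281481321 422.2054281481321 279.7203804164835 216.33770801392617
[[ 5.470e-01  8.370e-01 -1.000e-03 -3.330e-01]
 [ 7.230e-01 -4.730e-01 -5.040e-01 -3.230e-01]
 [-4.230e-01  2.750e-01 -8.640e-01  1.439e+00]
 [ 0.000e+00  0.000e+00  0.000e+00  1.000e+00]]
side 390.187719591326 390.187719591326 279.3601448532824 211.99242562039797
[[-0.674 -0.739  0.004  0.391]
 [-0.365  0.329 -0.871  0.237]
 [ 0.642 -0.588 -0.492  0.741]
 [ 0.     0.     0.     1.   ]]
```

```bash
python3 - <<'E'
import cv2
a=cv2.imread("pics/scene0.png");cv2.imwrite("pics/s0.png",cv2.resize(a,(800,600),interpolation=cv2.INTER_CUBIC))
a=cv2.imread("pics/side0.png");cv2.imwrite("pics/d0.png",cv2.resize(a,(800,600),interpolation=cv2.INTER_CUBIC))
E
```

```text
(no output)
```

View pics/s0.png

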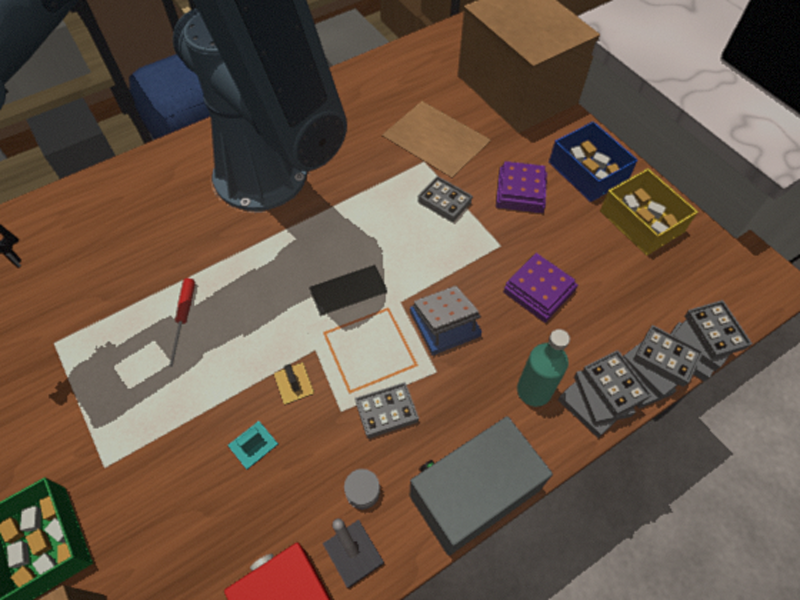

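View pics/d0.png

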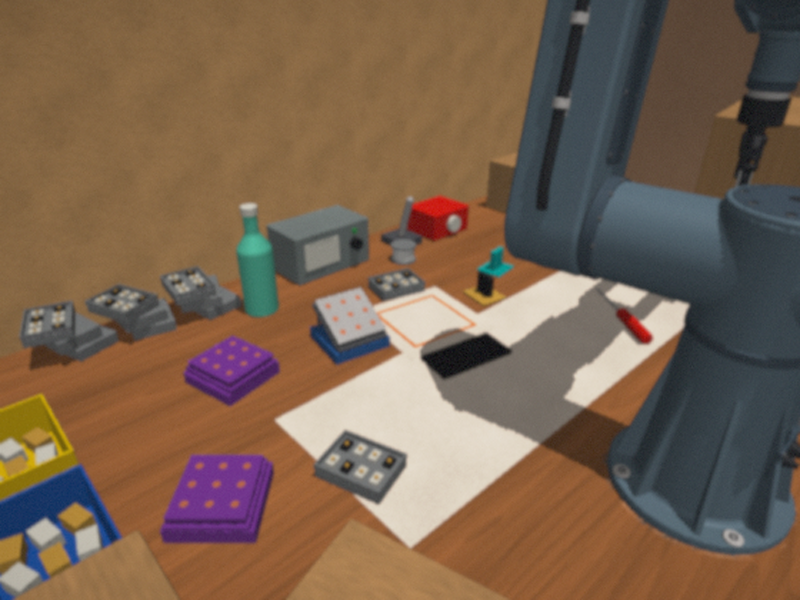

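The scene view shows the square at about (370,350), the rest at (445,320) on its +y side, and the brass plate with black grip at (293,383). The purple rests are decoys. The phone is at (348,290), and board_a is at (387,410). Next I'll enlarge this area.

```bash
cat > h.py <<'E'
import numpy as np,cv2
from bench import ctrl
from scipy.spatial.transform import Rotation as R
def ray(c,u,v):
    V=c["view"];d=V[:3,:3].T@np.array([(u-c["cx"])/c["fx"],(v-c["cy"])/c["fy"],1.]);return -V[:3,:3].T@V[:3,3],d
def onz(c,u,v,z=0.):
    o,d=ray(c,u,v);return o+d*(z-o[2])/d[2]
def proj(c,P):
    V=c["view"];q=np.atleast_2d(P)@V[:3,:3].T+V[:3,3];return np.c_[c["fx"]*q[:,0]/q[:,2]+c["cx"],c["fy"]*q[:,1]/q[:,2]+c["cy"]]
def crop(src,dst,x0,y0,w,h,k):
    a=cv2.imread(src)[y0:y0+h,x0:x0+w];cv2.imwrite(dst,cv2.resize(a,None,fx=k,fy=k,interpolation=cv2.INTER_CUBIC))
def pose():
    s=ctrl.read_state();return np.array(s["eef_pos"]),R.from_rotvec(s["orientation"]),s
def move(p,Rt):
    """shift cm, rotvec deg in tool axes to target"""
    e,Rc,_=pose();return np.round(Rc.inv().apply(np.array(p)-e)*100,2),np.round((Rc.inv()*Rt).as_rotvec(degrees=True),2)
E
python3 - <<'E'
from h import *
crop("pics/scene0.png","pics/s1.png",185,185,160,120,5)
c=ctrl.calibration("scene")
for n,u,v in [("sqc",370,350),("rest",445,325),("plate",293,385),("purple",540,290),("flask",540,400),("boardA",387,412),("phone",348,290)]:
    print(n,np.round(onz(c,u*.7,v*.7),3))
p,r,s=pose();print(np.round(r.as_matrix(),3))
w=ctrl.calibration("wrist");V=w["view"];print(w["fx"],"cam in tool",np.round(r.inv().apply(-V[:3,:3].T@V[:3,3]-p),3),np.round((V[:3,:3]@r.as_matrix()),3))
E
```

```text
sqc [ 0.542 -0.027  0.   ]
rest [0.577 0.131 0.   ]
plate [ 0.525 -0.191  0.   ]
purple [0.618 0.348 0.   ]
flask [0.809 0.188 0.   ]
boardA [ 0.67  -0.069  0.   ]
phone [0.396 0.008 0.   ]
[[-0.934 -0.     0.357]
 [-0.357  0.002 -0.934]
 [-0.    -1.    -0.002]]
351.7342287396313 cam in tool [-0.079 -0.128  0.   ] [[ 0.001 -0.001  1.   ]
 [ 0.951 -0.309 -0.001]
 [ 0.309  0.951  0.   ]]
```

View pics/s1.png

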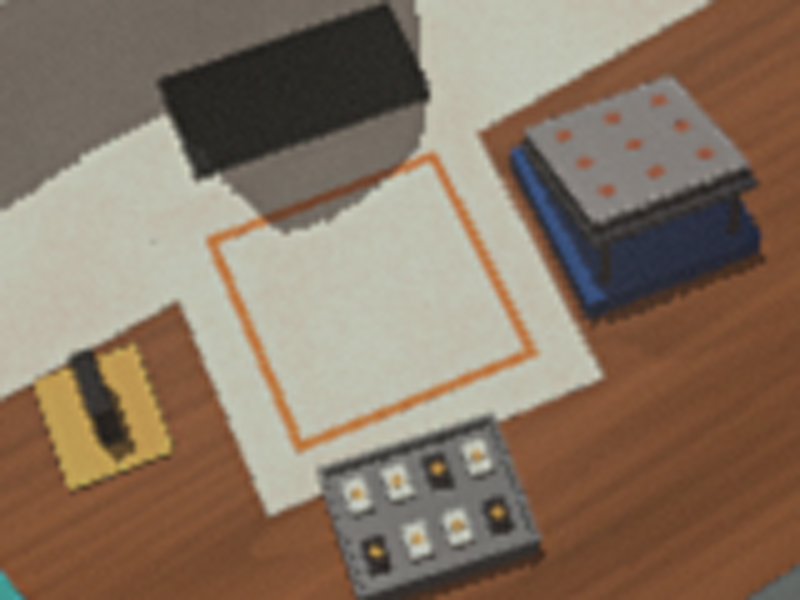

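```bash
python3 - <<'E'
from h import *
from scipy.optimize import least_squares
c=ctrl.calibration("scene")
f=lambda L:np.array(L)/5.+185-0.4
def fit(model,px,x0):
    r=least_squares(lambda p:(proj(c,model(p))-px).ravel(),x0);print(np.round(r.x,4),"rms px",np.round(np.sqrt(np.mean(r.fun**2)),2));return r.x
def rect(h,z):
    h=np.array(h)
    return lambda p:np.c_[np.array([[np.cos(p[2]),-np.sin(p[2])],[np.sin(p[2]),np.cos(p[2])]])@(h.T)+p[:2,None],].T if False else np.c_[h@np.array([[np.cos(p[2]),np.sin(p[2])],[-np.sin(p[2]),np.cos(p[2])]])+p[:2],z]
a=.073
sq=fit(rect([[-a,a],[a,a],[a,-a],[-a,-a]],np.zeros(4)),f([(434,153),(538,353),(298,453),(208,240)]),[.54,-.03,0])
for z in(.0,):
  b=.055
  rs=fit(rect([[b,-b],[b,b],[-b,-b],[b,-b]],np.array([0,0,.022,.022])),f([(597,319),(760,260),(513,150),(593,300)]),[.57,.13,0])
pl=fit(rect([[-.035,.03],[.035,.03],[.035,-.03],[-.035,-.03]],np.full(4,.005)),f([(135,345),(172,447),(70,490),(34,382)]),[.52,-.19,0])
def face(p):
    Rt=(R.from_euler("z",p[4])*R.from_euler("y",-p[3])).as_matrix();return np.array([[-.05,.047,0],[-.05,-.047,0],[.05,-.047,0],[.05,.047,0]])@Rt.T+p[:3]
fc=fit(face,f([(668,77),(525,128),(598,225),(752,173)]),[.57,.13,.06,.3,0])
q=R.from_euler("z",-sq[2]).apply(np.r_[rs[:2]-sq[:2],0]);print("rest in sq",np.round(q,3),rs[2]-sq[2])
q=R.from_euler("z",-sq[2]).apply(np.r_[pl[:2]-sq[:2],0]);print("plate in sq",np.round(q,3),pl[2]-sq[2])
E
```

```text
[ 0.5379 -0.0261 -0.1566] rms px 0.37
[ 0.5761  0.1344 -0.1802] rms px 0.77
[ 0.522  -0.1887 -0.1787] rms px 0.38
[ 0.559   0.1416  0.0394  0.3688 -0.1713] rms px 0.48
rest in sq [0.013 0.165 0.   ] -0.02354871730707203
plate in sq [ 0.01  -0.163  0.   ] -0.022054814755739144
```

```bash
cat >> h.py <<'E'
SQ=np.array([.5379,-.0261,-.1566])
def Zs(a=None): return R.from_euler("z",SQ[2] if a is None else a)
def w(x,y,z): return Zs().apply([x,y,0])+np.r_[SQ[:2],z]
def pushR(l): 
    s,c=np.sin(l),np.cos(l);return Zs()*R.from_matrix(np.array([[0,0,1],[-c,-s,0],[s,-c,0]]))
E
python3 - <<'E'
from h import *
print(w(.013,.245,.2),*move(w(.013,.245,.2),pushR(np.radians(15))))
E
```

```text
[0.5889513  0.21387451 0.2       ] [-62.64   4.56 -56.41] [  7.94 -59.76 -13.66]
```

Emit:
{"op": "send_rows", "data": {"series": "-62.6 4.6 -56.4 7.9 -59.8 -13.7;-62.6 4.6 -56.4 7.9 -59.8 -13.7;-62.6 4.6 -56.4 7.9 -59.8 -13.7;-62.6 4.6 -56.4 7.9 -59.8 -13.7;-62.6 4.6 -56.4 7.9 -59.8 -13.7;-62.6 4.6 -56.4 7.9 -59.8 -13.7;-62.6 4.6 -56.4 7.9 -59.8 -13.7;-62.6 4.6 -56.4 7.9 -59.8 -13.7;-62.6 4.6 -56.4 7.9 -59.8 -13.7;-62.6 4.6 -56.4 7.9 -59.8 -13.7;-62.6 4.6 -56.4 7.9 -59.8 -13.7;-62.6 4.6 -56.4 7.9 -59.8 -13.7", "grip": 0.4}}

```text
clock: 1.6
eef_pos: [0.5463, 0.1318, 0.2042]
orientation: [-1.341, 1.205, -1.509]
ft_force: [0.8, -1.6, 0.6]
gripper_width: 0.6
```

```bash
python3 - <<'E'
from h import *
print(*move(w(.013,.245,.2),pushR(np.radians(15))))
E
```

```text
[-8.58 -1.88  2.94] [0.06 0.07 0.04]
```

Emit:
{"op": "send_rows", "data": {"series": "-8.6 -1.9 2.9 0 0 0;-8.6 -1.9 2.9 0 0 0;-8.6 -1.9 2.9 0 0 0"}}

```text
clock: 1.98
eef_pos: [0.5886, 0.2162, 0.1989]
orientation: [-1.343, 1.203, -1.507]
ft_force: [0.5, -0.6, -0.1]
gripper_width: 0.597
```

```bash
python3 - <<'E'
from h import *
print(*move(w(.013,.245,.2),pushR(np.radians(15))))
c=ctrl.calibration("wrist");cv2.imwrite("pics/w1.png",ctrl.read_camera("wrist"));np.save("w1.npy",c,allow_pickle=True)
a=cv2.imread("pics/w1.png");cv2.imwrite("pics/w1b.png",cv2.resize(a,(800,600),interpolation=cv2.INTER_CUBIC))
E
```

```text
[ 0.25 -0.05  0.07] [0.1  0.25 0.05]
```

View pics/w1b.png

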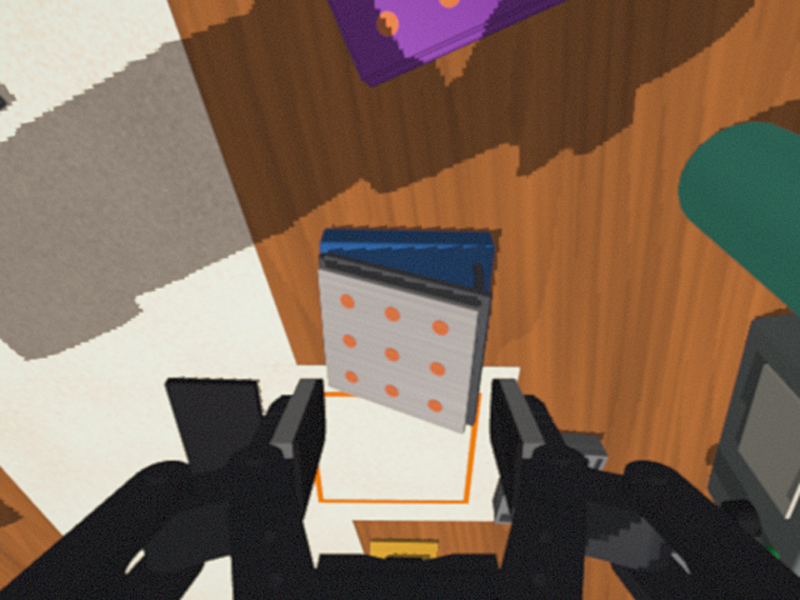

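```bash
python3 - <<'E'
from h import *
c=np.load("w1.npy",allow_pickle=True).item()
f=lambda p:Zs().inv().apply(p-np.r_[SQ[:2],0])
for n,u,v,z in [("purple",372,86,0),("restL",322,230,0),("restR",498,232,0),("restLtop",322,244,.022),("sq ul",318,394,0),("sq ur",480,396,0),("sq ll",320,500,0),("sq lr",467,500,0)]:
    print(n,np.round(f(onz(c,u*.7,v*.7,z)),4))
print(*move(w(.011,.245,.018),pushR(np.radians(15))))
E
```

```text
purple [-0.0086  0.3038  0.    ]
restL [-0.0446  0.2152  0.    ]
restR [0.0713 0.2142 0.    ]
restLtop [-0.0414  0.216   0.022 ]
sq ul [-0.061   0.0686  0.    ]
sq ur [0.0715 0.067  0.    ]
sq ll [-0.0721 -0.0709  0.    ]
sq lr [ 0.0702 -0.07    0.    ]
[-4.64 17.5  -0.05] [0.13 0.18 0.09]
```

Emit:
{"op": "send_rows", "data": {"series": "-1.5 6 0 0 0 0;-3 11.5 0 0 0 0;-4 15 0 0 0 0;-4.4 16.8 0.1 0.1 0.2 0;-4.4 17.4 0.1 0.1 0.2 0;-4.4 17.5 0.1 0.1 0.2 0;-4.4 17.5 0.1 0.1 0.2 0"}}

```text
clock: 2.9
eef_pos: [0.5894, 0.2119, 0.0204]
orientation: [-1.337, 1.203, -1.512]
ft_force: [0.1, -0.5, 0.4]
gripper_width: 0.595
```

```bash
python3 - <<'E'
from h import *
p,r,s=pose();print(np.round(Zs().inv().apply(p-np.r_[SQ[:2],0]),4))
for y,x in((.229,.013),(.075,.0005)): print(y,*move(w(x,y,.018),pushR(np.radians(15))))
E
```

```text
[0.0137 0.2431 0.0204]
0.229 [ 1.3   0.6  -0.07] [-0.12 -0.06  0.02]
0.075 [16.17  4.59 -1.32] [-0.12 -0.06  0.02]
```

Emit:
{"op": "send_rows", "data": {"series": "1.0 0.5 0 0 0 0;2 0.7 -0.1 0 0 0;3.2 1 -0.2 0 0 0;4.6 1.4 -0.3 0 0 0;6.1 1.8 -0.4 0 0 0;7.6 2.2 -0.55 0 0 0;9.1 2.6 -0.7 0 0 0;10.6 3.0 -0.8 0 0 0;12 3.4 -0.95 0 0 0;13.3 3.75 -1.05 0 0 0;14.3 4.05 -1.15 0 0 0;15.0 4.25 -1.2 0 0 0"}}

```text
clock: 4.4
eef_pos: [0.5538, 0.0596, 0.0192]
orientation: [-1.334, 1.203, -1.513]
ft_force: [1.9, 7.3, 4.5]
gripper_width: 0.602
```

```bash
python3 - <<'E'
from h import *
p,r,s=pose();print(np.round(Zs().inv().apply(p-np.r_[SQ[:2],0]),4))
print(*move(w(0,.073,.018),pushR(np.radians(15))))
c=ctrl.calibration("scene");cv2.imwrite("pics/scene1.png",ctrl.read_camera("scene"))
crop("pics/scene1.png","pics/s2.png",185,185,160,120,5)
E
```

```text
[0.0024 0.0871 0.0192]
[ 1.33  0.48 -0.24] [-0.24 -0.12 -0.06]
```

View pics/s2.png

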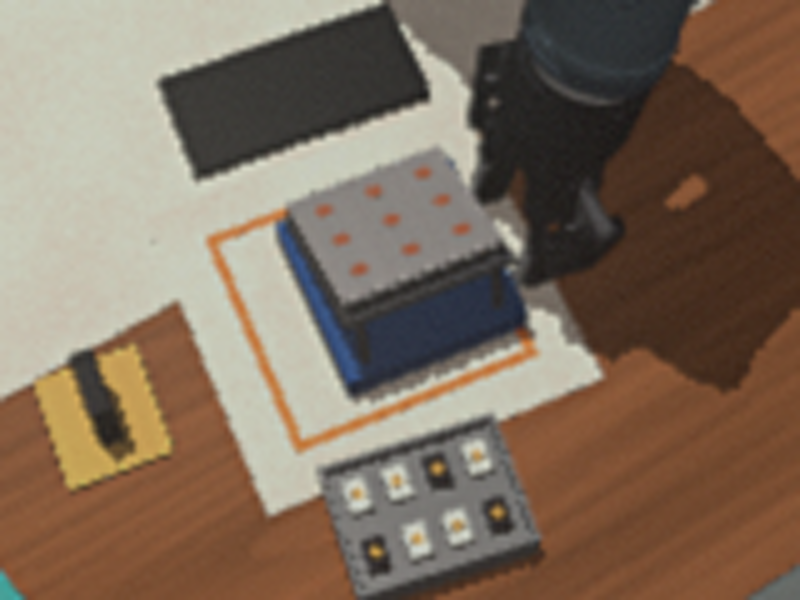

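The rest is sliding into the square squarely and is now about 20 mm from its target.

```bash
python3 - <<'E'
from h import *
from scipy.optimize import least_squares
c=ctrl.calibration("scene")
px=np.array([(353,398),(527,330),(278,222),(351,377)])/5.+184.6
b=.055;h=np.array([[b,-b],[b,b],[-b,-b],[b,-b]])
def m(p): return np.c_[R.from_euler("z",p[2]).apply(np.c_[h,h[:,0]*0])[:,:2]+p[:2],[0,0,.022,.022]]
r=least_squares(lambda p:(proj(c,m(p))-px).ravel(),[.54,.0,-.15]);print(r.x,np.round(r.fun,1))
q=Zs().inv().apply(np.r_[r.x[:2]-SQ[:2],0]);print("rest in sq",np.round(q,4),r.x[2]-SQ[2])
E
```

```text
[ 0.54120513 -0.00450368 -0.17057418] [-0.4  0.   0.9 -0.6 -0.1 -0.5 -0.4  0.9]
rest in sq [-0.0001  0.0218  0.    ] -0.013974182036513072
```

Emit:
{"op": "send_rows", "data": {"series": "0.6 0.3 0 0 0 0;1.2 0.45 0 0 0 0;1.6 0.55 0 -0.2 -0.1 0;1.85 0.6 0 -0.2 -0.1 0;1.95 0.6 0 -0.2 -0.1 0;1.95 0.6 0 -0.2 -0.1 0"}}

```text
clock: 5.2
eef_pos: [0.5509, 0.0386, 0.0191]
orientation: [-1.336, 1.204, -1.511]
ft_force: [1.2, 6.1, 3.5]
gripper_width: 0.601
```

```bash
python3 - <<'E'
from h import *
p,r,s=pose();print(np.round(Zs().inv().apply(p-np.r_[SQ[:2],0]),4))
print(*move(w(0,.10,.2),pushR(0)))
E
```

```text
[0.0027 0.0659 0.0191]
[  1.38 -18.36  -0.24] [-0.11 -0.03 14.95]
```

```bash
python3 - <<'E'
from h import *
print(*move(w(0.003,.10,.03),pushR(np.radians(15))));print(*move(w(0,.15,.22),pushR(np.radians(15))))
E
```

```text
[-3.01 -1.93  0.03] [-0.11 -0.04 -0.05]
[ -2.94 -21.58  -0.24] [-0.11 -0.04 -0.05]
```

Emit:
{"op": "send_rows", "data": {"series": "-1.5 -0.9 0 0 0 0;-3 -1.9 0 0 0 0;-3 -7 -0.1 0 0 0;-3 -13 -0.2 0 0 0;-3 -18.5 -0.2 0 0 0;-3 -21.6 -0.2 0 0 0;-3 -21.6 -0.2 0 0 0;-3 -21.6 -0.2 0 0 0", "grip": 0}}

```text
clock: 6.2
eef_pos: [0.5609, 0.1229, 0.2189]
orientation: [-1.339, 1.205, -1.51]
ft_force: [0.0, -0.4, -0.2]
gripper_width: 0.996
```

```bash
python3 - <<'E'
from h import *
p,r,s=pose();print(np.round(Zs().inv().apply(p-np.r_[SQ[:2],0]),4),np.round(s["dq"],3))
c=ctrl.calibration("wrist");cv2.imwrite("pics/w2.png",ctrl.read_camera("wrist"));np.save("w2.npy",c,allow_pickle=True)
cv2.imwrite("pics/scene2.png",ctrl.read_camera("scene"));cv2.imwrite("pics/side2.png",ctrl.read_camera("side"))
a=cv2.imread("pics/w2.png");cv2.imwrite("pics/w2b.png",cv2.resize(a[140:380,120:440],(800,600),interpolation=cv2.INTER_CUBIC))
E
```

```text
[-0.0005  0.1508  0.2189] [-0.009  0.019  0.019  0.001 -0.002 -0.003]
```

View pics/w2b.png

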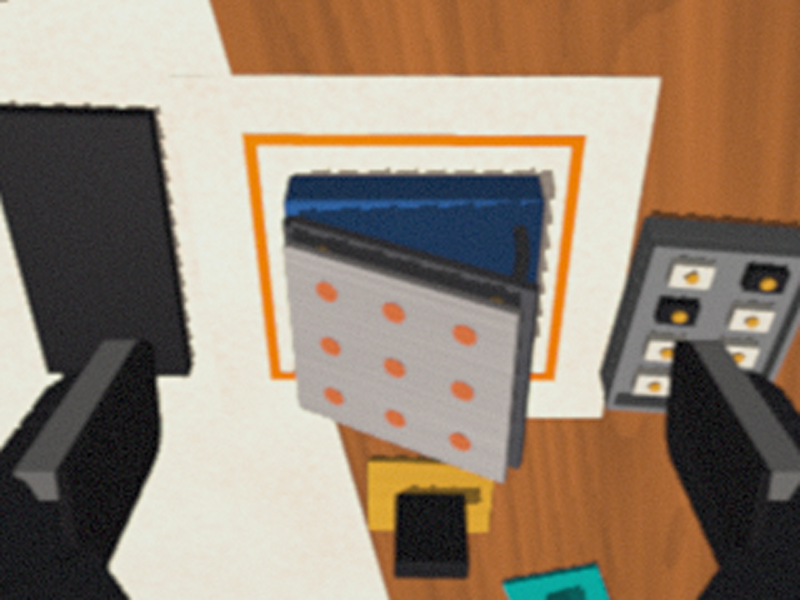

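```bash
cat > fitw.py <<'E'
from h import *
from scipy.optimize import least_squares
c=np.load("w2.npy",allow_pickle=True).item()
f=lambda L:np.array(L)/2.5+np.array([120,140])-.3
def run(m,px,x0,n):
    r=least_squares(lambda p:(proj(c,m(p))-px).ravel(),x0);print(n,np.round(r.x,4),np.round(r.fun,1));return r.x
def rect(h,z):
    h=np.array(h);return lambda p:np.c_[R.from_euler("z",p[2]).apply(np.c_[h,h[:,0]*0])[:,:2]+p[:2],z]
a=.073;b=.055
sq=run(rect([[-a,a],[a,a],[a,-a],[-a,-a]],np.zeros(4)),f([(244,134),(586,136),(553,380),(271,380)]),SQ,"sq")
rs=run(rect([[-b,b],[b,b],[-b,b]],np.array([0,0,.022])),f([(291,175),(544,176),(286,201)]),SQ,"rest")
def face(p):
    Rt=(R.from_euler("z",p[4])*R.from_euler("y",-p[3])).as_matrix();return np.array([[-.05,.047,0],[.05,.047,0],[.05,-.047,0],[-.05,-.047,0]])@Rt.T+p[:3]
fc=run(face,f([(286,246),(522,311),(503,482),(300,406)]),[.54,-.02,.06,.35,-.15],"face")
Z=R.from_euler("z",-sq[2])
print("rest in sq",np.round(Z.apply(np.r_[rs[:2]-sq[:2],0]),4),rs[2]-sq[2]);print("face in sq",np.round(Z.apply(np.r_[fc[:2]-sq[:2],fc[2]]),4),fc[4]-sq[2])
E
python3 fitw.py; python3 - <<'E'
from h import *
crop("pics/scene2.png","pics/s3.png",205,195,100,75,8)
E
```

```text
sq [ 0.5369 -0.0271 -0.1649] [-0.5 -0.   0.3  0.   0.5  0.4 -0.2 -0.2]
rest [ 0.5378 -0.0293 -0.1685] [ 0.3 -0.6 -0.1 -0.  -0.1  0.5]
face [ 0.5298 -0.0293  0.0588  0.414  -0.168 ] [-0.2 -0.5 -0.1  1.   0.6 -0.8 -0.2  0.1]
rest in sq [ 0.0012 -0.0021  0.    ] -0.003644821520620789
face in sq [-0.0066 -0.0034  0.0588] -0.003083302711227004
```

View pics/s3.png

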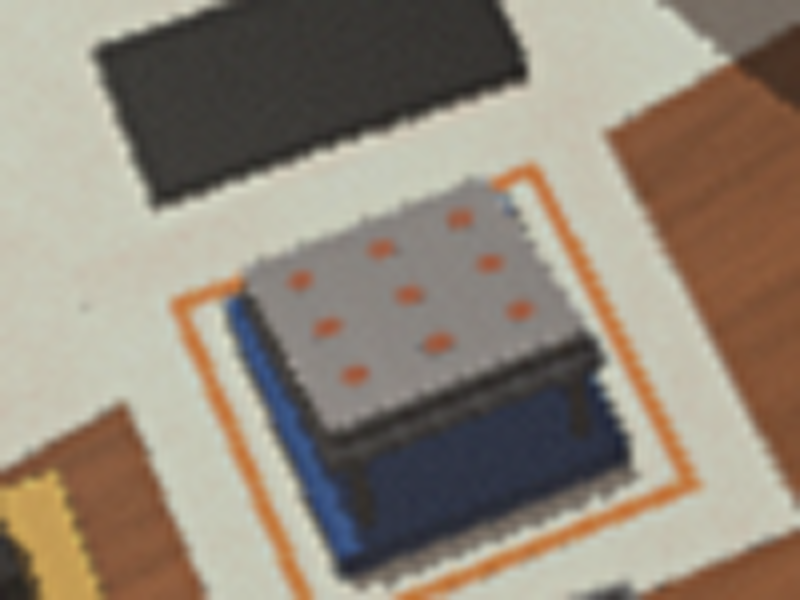

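The rest sits inside the square to within about 2 mm and 0.004 rad. Next I'll fit the face slope jointly from the wrist and scene views.

```bash
cat >> fitw.py <<'E'
print("--joint")
cs=ctrl.calibration("scene");g=lambda L:np.array(L)/8.+np.array([205,195])-.45
pw=f([(286,246),(522,311),(503,482),(300,406)]);ps=g([(480,178),(600,338),(330,434),(247,265)])
# params: face x,y,z,slope,yaw ; per-camera xyz offsets (2 mm prior)
def res(p): return np.r_[(proj(c,face(p)+p[5:8])-pw).ravel()/.5,(proj(cs,face(p)+p[8:11])-ps).ravel()/.4,p[5:11]/.0015]
r=least_squares(res,np.r_[fc,np.zeros(6)]);cov=np.linalg.inv(r.jac.T@r.jac)
print(np.round(r.x,4),np.round(np.sqrt(np.diag(cov))[:5],4),np.round(r.fun,1))
r2=least_squares(lambda p:(proj(cs,face(p))-ps).ravel(),fc);print("scene only",np.round(r2.x,4),np.round(r2.fun,1))
E
python3 fitw.py|tail -8; python3 - <<'E'
from h import *
print(*move(w(.0,-.19,.17),Zs()*R.from_matrix(np.array([[1,0,0],[0,0,-1],[0,1,0]]).T if 0 else np.array([[1,0,0],[0,0,1],[0,-1,0]]))))
print(*move(w(.0,-.19,.17),Zs()*R.from_matrix(np.array([[-1,0,0],[0,0,-1],[0,-1,0]]))),pose()[2]["joint_positions"])
E
```

```text
face [ 0.5298 -0.0293  0.0588  0.414  -0.168 ] [-0.2 -0.5 -0.1  1.   0.6 -0.8 -0.2  0.1]
rest in sq [ 0.0012 -0.0021  0.    ] -0.003644821520620789
face in sq [-0.0066 -0.0034  0.0588] -0.003083302711227004
--joint
[ 5.304e-01 -2.740e-02  5.950e-02  4.111e-01 -1.675e-01 -5.000e-04
 -1.300e-03 -0.000e+00  5.000e-04  1.300e-03  0.000e+00] [0.0012 0.0012 0.0017 0.0067 0.0044] [-0.8 -1.1  0.1  1.7  1.5 -1.6 -0.7  0.5  3.2 -0.4 -2.4 -1.3 -0.1  0.5
 -1.2  1.3 -0.3 -0.8 -0.   0.3  0.8  0. ]
scene only [ 0.5249 -0.0229  0.047   0.3821 -0.1617] [ 1.  -0.4 -1.  -0.3  0.4  0.4 -0.4  0.3]
[31.61 13.46  0.09] [ 11.85 -89.46  11.72]
[31.61 13.46  0.09] [-11.72  89.42  11.85] [ 0.14089067  0.285863    1.55826556 -0.25440991  1.38345364  0.35626235]
```

Emit:
{"op": "send_rows", "data": {"series": "6 2 0 -1.3 9.9 1.3;12 4.5 0 -2.6 19.8 2.6;18 7 0 -3.9 29.7 3.9;24 9.5 0 -5.2 39.6 5.2;30 12 0 -6.5 49.6 6.5;31.6 13.5 0 -7.8 59.5 7.8;31.6 13.5 0.1 -9.1 69.4 9.1;31.6 13.5 0.1 -10.4 79.4 10.4;31.6 13.5 0.1 -11.7 89.4 11.8;31.6 13.5 0.1 -11.7 89.4 11.8", "grip": 0.4}}

```text
clock: 7.6
eef_pos: [0.5074, -0.2141, 0.1685]
orientation: [-0.165, -2.139, 2.139]
ft_force: [0.3, -0.6, -0.5]
gripper_width: 0.602
```

```bash
python3 - <<'E'
from h import *
p,r,s=pose();print(np.round(Zs().inv().apply(p-np.r_[SQ[:2],0]),4),np.round(s["dq"],3),np.round(s["joint_positions"],2));print(np.round((Zs().inv()*r).as_matrix(),3))
c=ctrl.calibration("wrist");cv2.imwrite("pics/w3.png",ctrl.read_camera("wrist"));np.save("w3.npy",c,allow_pickle=True)
a=cv2.imread("pics/w3.png");cv2.imwrite("pics/w3b.png",cv2.resize(a,(800,600),interpolation=cv2.INTER_CUBIC))
E
```

```text
[-0.0008 -0.1904  0.1685] [ 0.014  0.    -0.011 -0.013  0.006 -0.065] [-0.61  0.21  1.74 -0.    1.2   1.11]
[[-1.    -0.002  0.   ]
 [-0.    -0.    -1.   ]
 [ 0.002 -1.     0.   ]]
```

View pics/w3b.png

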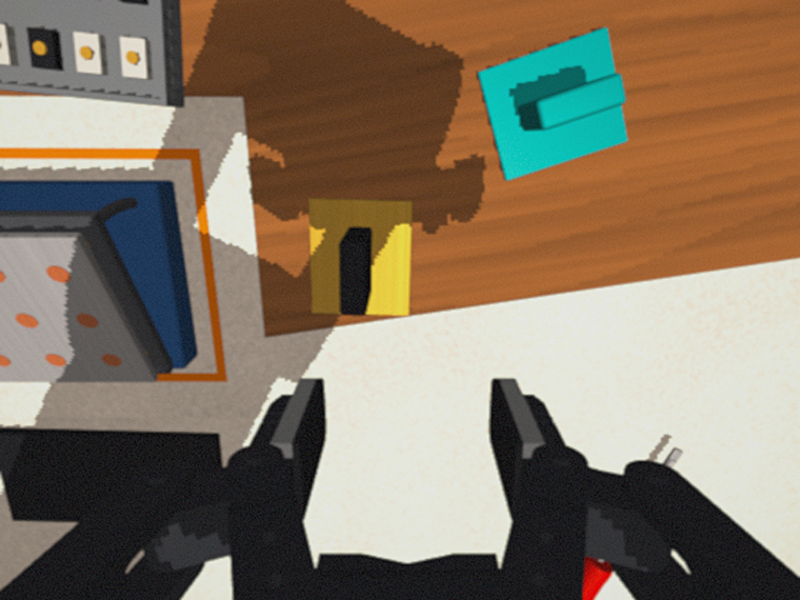

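```bash
cat > fp.py <<'E'
from h import *
from scipy.optimize import least_squares
c=np.load("w3.npy",allow_pickle=True).item()
px=np.array([(309,199),(412,201),(411,316),(311,314)])*.7-.15
h=np.array([[.035,.03],[.035,-.03],[-.035,-.03],[-.035,.03]])
m=lambda p:np.c_[R.from_euler("z",p[2]).apply(np.c_[h,h[:,0]*0])[:,:2]+p[:2],np.full(4,.005)]
r=least_squares(lambda p:(proj(c,m(p))-px).ravel(),[.52,-.19,-.17]);P=r.x;print(np.round(P,4),np.round(r.fun,1))
D=R.from_matrix(np.array([[-1,0,0],[0,0,-1],[0,-1,0]]))
for z in(.1,.025): print(z,*move([P[0],P[1],z],R.from_euler("z",P[2])*D))
E
python3 fp.py
```

```text
[ 0.5209 -0.1886 -0.18  ] [-0.7 -0.1  0.5  0.1 -0.8  0.   1.  -0. ]
0.1 [-0.94  6.87 -2.7 ] [-0.03  1.5   0.13]
0.025 [-0.96 14.37 -2.71] [-0.03  1.5   0.13]
```

Emit:
{"op": "send_rows", "data": {"series": "-0.9 4.5 -2.7 0 1.5 0.1;-0.9 9 -2.7 0 1.5 0.1;-1 12 -2.7 0 1.5 0.1;-1 13.7 -2.7 0 1.5 0.1;-1 14.4 -2.7 0 1.5 0.1;-1 14.4 -2.7 0 1.5 0.1;-1 14.4 -2.7 0 1.5 0.1"}}

```text
clock: 8.52
eef_pos: [0.5222, -0.1893, 0.0259]
orientation: [-0.193, -2.126, 2.13]
ft_force: [-0.4, -0.0, 0.9]
gripper_width: 0.608
```

```bash
sed -i 's/^for z.*$/print(*move([P[0],P[1],.025],R.from_euler("z",P[2])*D))/' fp.py; python3 fp.py
```

```text
[ 0.5209 -0.1886 -0.18  ] [-0.7 -0.1  0.5  0.1 -0.8  0.   1.  -0. ]
[ 0.14  0.09 -0.05] [-0.08  0.02 -0.09]
```

Emit:
{"op": "send_rows", "data": {"series": "0.1 0.1 0 0 0 0;0.1 0.1 0 0 0 0;0.1 0.1 0 0 0 0;0.1 0.1 0 0 0 0;0.1 0.1 0 0 0 0;0.1 0.1 0 0 0 0;0.1 0.1 0 0 0 0;0.1 0.1 0 0 0 0", "grip": 1, "grip_force": 60}}

```text
clock: 9.52
eef_pos: [0.5217, -0.1895, 0.0256]
orientation: [-0.194, -2.126, 2.131]
ft_force: [-1.0, 0.6, 6.6]
gripper_width: 0.153
```

```bash
python3 - <<'E'
from h import *
p,r,s=pose();print(np.round(p,4),np.round((R.from_euler("z",-.18)*r).as_matrix(),3),np.round(s["ft_force"],2),np.round(s["moment"],3))
E
```

```text
[ 0.5217 -0.1895  0.0256] [[-0.936  0.002 -0.352]
 [ 0.352 -0.003 -0.936]
 [-0.002 -1.     0.002]] [-1.01  0.56  6.64] [0.285 0.12  0.014]
```

```bash
cat >> h.py <<'E'
D=R.from_matrix(np.array([[-1,0,0],[0,0,-1],[0,-1,0]]))
def press(gap,F=(.5304,-.0274,.0595),s=.411,yaw=-.168,H=.0256,dx=-.0008,dy=.0009):
    Rf=R.from_euler("z",yaw)*R.from_euler("y",-s);return np.array(F)+Rf.apply([-dx,-dy,H+gap]),Rf*D
E
python3 - <<'E'
from h import *
e,r,_=pose();print(*move(e+[0,0,.14],r));p,t=press(.06);print(p,*move(p,t))
E
```

```text
[ -0.03 -14.     0.02] [0. 0. 0.]
[ 0.4972546  -0.02269144  0.138291  ] [  5.35 -11.31 -15.95] [-0.24 -0.64 23.41]
```

Emit:
{"op": "send_rows", "data": {"series": "0 -1 0 0 0 0;0 -3 0 0 0 0;0 -6 0 0 0 0;0 -10 0 0 0 0;0.5 -13.5 -2 0 0 4;1.8 -14.5 -6 0 -0.2 10;3.5 -14.5 -10 -0.1 -0.4 16;4.8 -14 -13.5 -0.2 -0.6 21;5.3 -12.5 -15.6 -0.2 -0.6 23.4;5.3 -11.5 -16 -0.2 -0.6 23.4;5.3 -11.3 -16 -0.2 -0.6 23.4;5.3 -11.3 -16 -0.2 -0.6 23.4"}}

```text
clock: 11.02
eef_pos: [0.4986, -0.0232, 0.1386]
orientation: [0.603, 2.02, -2.094]
ft_force: [-0.4, 0.5, -1.5]
gripper_width: 0.159
```

```bash
python3 - <<'E'
from h import *
p,t=press(.06);print(*move(p,t));_,r,s=pose();print(np.round(r.inv().apply(s["ft_force"]),2),np.round(s["moment"],3),s["joint_positions"])
for n in("wrist","scene","side"):
    np.save(f"{n}4.npy",ctrl.calibration(n),allow_pickle=True);cv2.imwrite(f"pics/{n}4.png",ctrl.read_camera(n))
a=cv2.imread("pics/wrist4.png");cv2.imwrite("pics/w4b.png",cv2.resize(a,(800,600),interpolation=cv2.INTER_CUBIC))
_,r,s=pose();print(np.round(r.inv().apply(s["ft_force"]),2),np.round(r.inv().apply(s["moment"]),3))
E
```

```text
[ 0.14 -0.03 -0.03] [-0.07 -0.07  0.  ]
[ 1.06  1.19 -0.46] [ 0.029  0.3   -0.015] [-0.32296852 -0.09825678  2.19275381  0.10090811  0.64278512  1.34884367]
[ 2.02  1.43 -0.19] [-0.007  0.024 -0.326]
```

View pics/w4b.png

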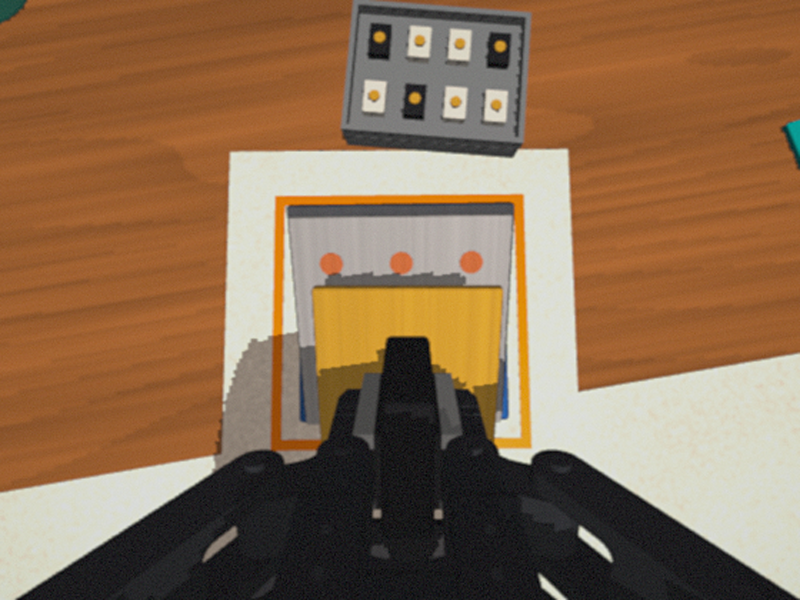

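```bash
python3 - <<'E'
from h import *
c=np.load("wrist4.npy",allow_pickle=True).item();print(c["cx"],c["cy"])
e,r,_=pose();V=c["view"]
def hit(u,v,o,n):
    a,d=ray(c,u*.7-.15,v*.7-.15);return a+d*(np.dot(o-a,n)/np.dot(d,n))
yt=r.apply([0,1,0]);o=e+yt*.0206
for u,v in((314,287),(503,287)): print("plate tool",np.round(r.inv().apply(hit(u,v,o,yt)-e),4))
F=np.array([.5304,-.0274,.0595]);Rf=R.from_euler("z",-.168)*R.from_euler("y",-.411);n=Rf.apply([0,0,1])
for u,v in((289,217),(514,215),(331,263),(401,262),(471,261)):
    q=hit(u,v,F,n);print("face frame",np.round(Rf.inv().apply(q-F),4),"tool",np.round(r.inv().apply(q-e),4))
E
crop() { :; }; python3 - <<'E'
import sys;sys.path.insert(0,".")
import os;os.chdir(".")
from h import *
F=np.array([.5304,-.0274,.0595])
for n in("scene","side"): print(n,proj(ctrl.calibration(n),F))
u,v=proj(ctrl.calibration("side"),F+[0,0,.03])[0].astype(int)
crop("pics/side4.png","pics/d4.png",u-50,v-37,100,75,8)
E
```

```text
284.89380290266223 210.36748531688588
plate tool [-0.0348  0.0206 -0.0284]
plate tool [-0.0348  0.0206  0.03  ]
face frame [ 0.049   0.0483 -0.    ] tool [-0.0467  0.0855 -0.0497]
face frame [ 0.0497 -0.0471 -0.    ] tool [-0.0474  0.0856  0.0458]
face frame [ 0.029   0.0315 -0.    ] tool [-0.0266  0.0855 -0.0328]
face frame [ 0.0293  0.0009 -0.    ] tool [-0.027   0.0855 -0.0022]
face frame [ 0.0297 -0.0296 -0.    ] tool [-0.0275  0.0856  0.0283]
scene [[255.71652415 232.24613552]]
side [[299.04833218 205.67696   ]]
```

View pics/d4.png

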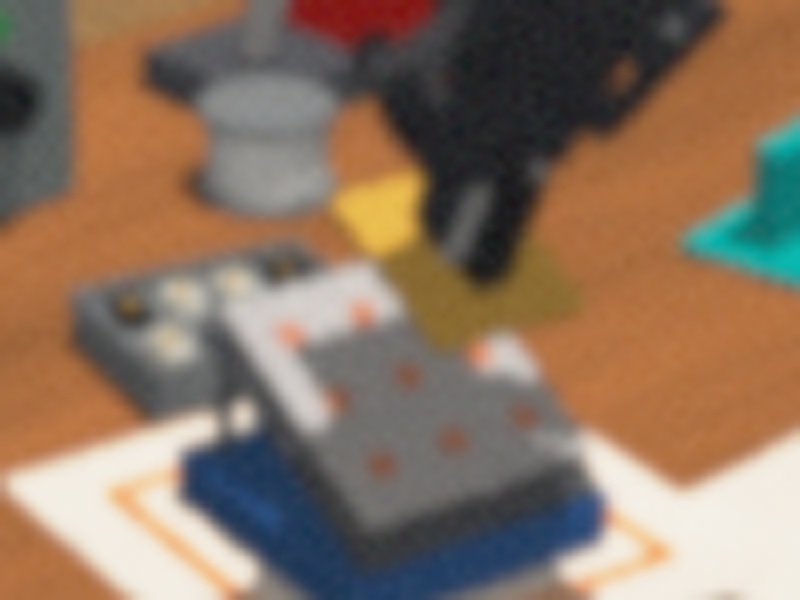

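```bash
cat > ff.py <<'E'
from h import *
from scipy.optimize import least_squares
F0=np.array([.5304,-.0274,.0595]);cd=ctrl.calibration("side")
u,v=proj(cd,F0+[0,0,.03])[0].astype(int)
L=lambda n:np.load(n,allow_pickle=True).item()
# (i,j) grid index: i along x, j along y; 'c' corners flagged by |.|=2
obs=[]
def add(cam,c,pts,k,off,sig):
    for i,j,a,b in pts: obs.append((cam,c,i,j,a/k+off[0]-.5+.5/k,b/k+off[1]-.5+.5/k,sig))
w2=[(-1,1,326,292),(0,1,393,313),(1,1,464,335),(-1,0,330,346),(0,0,395,368),(1,0,462,390),(-1,-1,333,396),(0,-1,394,418),(1,-1,459,441),(-2,2,286,246),(2,2,522,311),(2,-2,503,482),(-2,-2,300,406)]
s3=[(-1,-1,301,280),(-1,0,382,249),(-1,1,460,218),(0,-1,328,327),(0,0,410,294),(0,1,490,263),(1,-1,355,375),(1,0,439,343),(1,1,520,310),(-2,2,480,178),(2,2,600,338),(2,-2,330,434),(-2,-2,247,265)]
w4=[(1,1,331,263),(1,0,401,262),(1,-1,471,261),(2,2,289,217),(2,-2,514,215)]
d4=[(1,1,292,335),(0,1,337,400),(-1,1,382,465),(1,0,362,313),(0,0,408,375),(-1,0,453,440),(0,-1,480,352),(-1,-1,524,417)]
add(0,L("w2.npy"),w2,2.5,(120,140),.5);add(1,L("scene4.npy"),s3,8,(205,195),.35);add(2,L("wrist4.npy"),w4,1/.7,(0,0),.6);add(3,cd,d4,8,(u-50,v-37),.4)
def res(p):
    Rf=R.from_euler("z",p[4])*R.from_euler("y",-p[3]);o=[]
    for cam,c,i,j,a,b,sg in obs:
        X=Rf.apply([i*p[5] if abs(i)<2 else i*.025,j*p[6] if abs(j)<2 else j*.0235,0])+p[:3]+p[7+3*cam:10+3*cam]
        o+=list((proj(c,X)[0]-[a,b])/sg)
    return np.r_[o,p[7:]/.0012]
r=least_squares(res,np.r_[F0,.411,-.168,.03,.03,np.zeros(12)],loss="soft_l1")
sd=np.sqrt(np.diag(np.linalg.inv(r.jac.T@r.jac)))
print(np.round(r.x[:7],4),np.round(sd[:7],4));print("offs mm",np.round(r.x[7:]*1e3,1));print(np.round(res(r.x)[:78].reshape(-1,2),1).tolist())
E
python3 ff.py
```

```text
[ 0.5293 -0.0272  0.0623  0.4217 -0.1605  0.03    0.03  ] [0.0007 0.0008 0.001  0.0071 0.0036 0.0002 0.0002]
offs mm [-0.5 -0.2 -0.5  0.5  0.5 -0.2  0.   0.4 -0.1 -0.1 -0.8  1. ]
[[0.5, -0.2], [0.6, -0.5], [0.8, -0.6], [0.2, 0.1], [-0.5, -0.5], [0.3, -0.1], [0.4, -0.0], [0.8, -0.3], [0.7, -0.4], [-4.2, -0.1], [-3.2, 3.4], [-0.2, 1.0], [-2.5, 2.0], [0.2, -0.1], [-0.1, -0.0], [0.4, 0.2], [0.1, 0.0], [-0.1, 0.5], [0.2, 0.4], [0.3, 0.5], [0.0, 0.3], [0.5, 0.6], [2.2, -2.1], [-3.8, -4.2], [-1.1, -1.6], [-2.8, 0.5], [0.9, -0.1], [0.6, 0.3], [0.2, 0.7], [-0.9, -0.3], [-0.7, -0.4], [-0.4, -0.0], [-0.4, -0.3], [-0.1, -0.1], [0.2, 0.1], [-0.0, 0.3], [0.4, 0.2], [-0.5, 0.5], [0.3, 0.0]]
```

```bash
sed -i 's/^r=least/obs=[o for o in obs if abs(o[2])<2]\nr=least/; s/p\[5\] if/.03 if/; s/p\[6\] if/.03 if/; s/\[:78\]/[:66]/; s/p\[7:\]\/.0012\]/p[7:]\/.0012,p[5:7]-.03]/' ff.py; python3 ff.py
```

```text
[ 0.5292 -0.027   0.0628  0.4289 -0.1578  0.03    0.03  ] [7.0e-04 7.0e-04 1.0e-03 8.0e-03 4.6e-03 1.0e+00 1.0e+00]
offs mm [-0.5  0.1 -0.4  0.5  0.2 -0.2  0.2  0.3  0.  -0.2 -0.8  0.6]
[[0.0, -0.2], [-0.0, -0.3], [0.1, -0.2], [-0.1, 0.2], [-0.9, -0.2], [-0.2, 0.4], [0.2, 0.1], [0.5, 0.1], [0.4, 0.2], [-0.0, -0.2], [-0.3, -0.1], [0.1, -0.0], [-0.1, -0.2], [-0.3, 0.2], [-0.0, 0.1], [0.1, 0.1], [-0.2, -0.2], [0.3, 0.1], [0.0, -0.1], [0.1, 0.0], [0.0, 0.2], [-0.4, -0.1], [-0.4, -0.3], [-0.0, 0.0], [0.2, -0.1], [-0.0, 0.3], [0.4, 0.2], [-0.6, 0.5], [0.3, 0.1], [-0.4, 0.1], [-0.3, 0.4], [0.2, -0.2], [0.2, 0.3]]
```

```bash
sed -i 's/F=(.5304,-.0274,.0595),s=.411,yaw=-.168,H=.0256,dx=-.0008,dy=.0009/F=(.5292,-.0270,.0628),s=.427,yaw=-.159,H=.0256,dx=-.0002,dy=-.0008/' h.py
cat >> h.py <<'E'
def avg(n=8):
    f=[];m=[]
    for _ in range(n):
        ctrl.read_camera("side");e,r,s=pose();f.append(r.inv().apply(s["ft_force"]));m.append(r.inv().apply(s["moment"]))
    print("F tool",np.round(np.mean(f,0),2),np.round(np.std(f,0),2),"M tool",np.round(np.mean(m,0),3));return np.mean(f,0),np.mean(m,0)
E
python3 - <<'E'
from h import *
print(*move(*press(.008)))
E
```

```text
[ 0.24  4.84 -0.21] [-0.29 -0.55  0.88]
```

Emit:
{"op": "send_rows", "data": {"series": "0.1 1 -0.1 -0.1 -0.2 0.4;0.2 2 -0.2 -0.3 -0.5 0.9;0.2 3 -0.2 -0.3 -0.5 0.9;0.2 4 -0.2 -0.3 -0.5 0.9;0.2 4.6 -0.2 -0.3 -0.5 0.9;0.2 4.8 -0.2 -0.3 -0.5 0.9;0.2 4.8 -0.2 -0.3 -0.5 0.9;0.2 4.8 -0.2 -0.3 -0.5 0.9"}}

```text
clock: 12.18
eef_pos: [0.5162, -0.0242, 0.0943]
orientation: [0.607, 2.008, -2.078]
ft_force: [-1.0, -0.0, -0.6]
gripper_width: 0.156
```

```bash
python3 - <<'E'
from h import *
avg();print(*move(*press(0)))
E
```

```text
F tool [0.74 2.01 0.07] [0.46 0.47 0.33] M tool [-0.004  0.014 -0.344]
[ 0.05  0.84 -0.01] [ 0.01 -0.05 -0.02]
```

Emit:
{"op": "send_rows", "data": {"series": "0 0.3 0 0 0 0;0 0.5 0 0 0 0;0.1 0.7 0 0 0 0;0.1 0.8 0 0 0 0;0.1 0.8 0 0 0 0;0.1 0.8 0 0 0 0"}}

```text
clock: 13.32
eef_pos: [0.5184, -0.0246, 0.0864]
orientation: [0.607, 2.008, -2.078]
ft_force: [0.3, 0.0, -1.7]
gripper_width: 0.152
```

```bash
python3 - <<'E'
from h import *
avg();print(*move(*press(0)))
E
```

```text
F tool [0.77 2.12 0.25] [0.72 0.44 0.45] M tool [ 0.001 -0.004 -0.333]
[-0.05  0.05 -0.01] [ 0.01 -0.05 -0.03]
```

No contact yet. I'll continue in small steps.

Emit:
{"op": "send_rows", "data": {"series": "0 0.1 0 0 0 0;0 0.15 0 0 0 0;0 0.2 0 0 0 0;0 0.2 0 0 0 0"}}

```text
clock: 14.22
eef_pos: [0.5192, -0.0247, 0.0847]
orientation: [0.607, 2.008, -2.078]
ft_force: [-2.5, 0.5, 2.2]
gripper_width: 0.157
```

```bash
python3 - <<'E'
from h import *
avg(6);print(*move(*press(0)))
E
```

```text
F tool [ 1.71 -2.03 -0.01] [0.31 0.42 0.61] M tool [-0.027  0.016 -0.357]
[-0.04 -0.15 -0.01] [ 0.01 -0.05 -0.03]
```

Emit:
{"op": "send_rows", "data": {"series": "0 0.06 0 0 0 0;0 0.12 0 0 0 0;0 0.18 0 0 0 0;0 0.2 0 0 0 0;0 0.2 0 0 0 0"}}

```text
clock: 15.15
eef_pos: [0.52, -0.0248, 0.0829]
orientation: [0.607, 2.008, -2.078]
ft_force: [-5.8, 0.5, 5.8]
gripper_width: 0.161
```

```bash
python3 - <<'E'
from h import *
avg(12);print(*move(*press(0)))
for n in("wrist","scene"):
    np.save(f"{n}5.npy",ctrl.calibration(n),allow_pickle=True);cv2.imwrite(f"pics/{n}5.png",ctrl.read_camera(n))
a=cv2.imread("pics/wrist5.png");cv2.imwrite("pics/w5b.png",cv2.resize(a[120:330,140:420],(800,600),interpolation=cv2.INTER_CUBIC))
E
```

```text
F tool [ 3.   -7.36  0.55] [0.45 0.39 0.43] M tool [ 0.062  0.003 -0.479]
[-0.05 -0.34 -0.01] [ 0.01 -0.04 -0.03]
```

View pics/w5b.png

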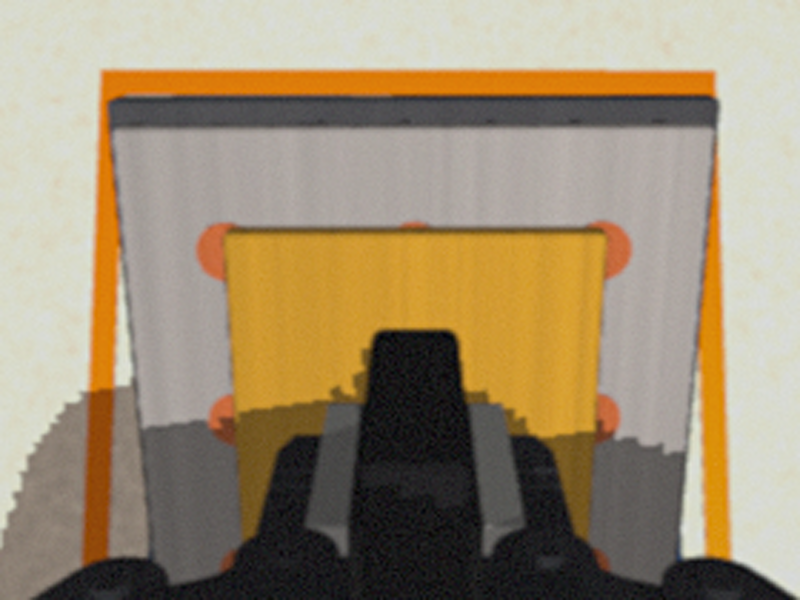

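The plate is centred and square on the face, and the contact force is about 9.4 N. To check flushness I'll tilt ±1° and compare the moments.

Emit:
{"op": "send_rows", "data": {"series": "0.02 0 0 0 0 0.5;0.05 0 0 0 0 1;0.05 0 0 0 0 1;0.05 0 0 0 0 1"}}

```text
clock: 16.35
eef_pos: [0.5197, -0.0248, 0.083]
orientation: [0.622, 1.995, -2.068]
ft_force: [-4.4, 1.4, 5.9]
gripper_width: 0.153
```

```bash
python3 - <<'E'
from h import *
avg(8);print(*move(*press(-.0034)))
E
```

```text
F tool [ 1.85 -7.29 -0.02] [0.46 0.43 0.33] M tool [ 0.019 -0.012 -0.786]
[-0.07  0.02 -0.01] [ 0.01 -0.04 -1.04]
```

Emit:
{"op": "send_rows", "data": {"series": "-0.04 0 0 0 0 -0.7;-0.07 0 0 0 0 -1.5;-0.1 0 0 0 0 -2;-0.1 0 0 0 0 -2;-0.1 0 0 0 0 -2"}}

```text
clock: 17.38
eef_pos: [0.5204, -0.0248, 0.0834]
orientation: [0.591, 2.02, -2.088]
ft_force: [-7.3, 0.6, 5.2]
gripper_width: 0.155
```

```bash
python3 - <<'E'
from h import *
avg(8);print(*move(*press(-.0034)))
E
```

```text
F tool [ 4.35 -7.99  0.63] [0.56 0.5  0.38] M tool [ 0.113  0.038 -0.584]
[ 0.01  0.03 -0.01] [ 0.01 -0.03  0.99]
```

```bash
python3 - <<'E'
from h import *
c=np.load("wrist5.npy",allow_pickle=True).item()
Rf=R.from_euler("z",-.159)*R.from_euler("y",-.432);F=np.array([.5292,-.0270,.0628])-Rf.apply([0,0,.0033]);n=Rf.apply([0,0,1])
def hit(u,v,h):
    a,d=ray(c,u*.35+140-.3,v*.35+120-.3);o=F+h*n;return np.round(Rf.inv().apply(a+d*(np.dot(o-a,n)/np.dot(d,n))-F),4)
print("edge",hit(112,128,0),hit(717,127,0),"studs",hit(210,250,0),hit(618,249,0),"plate top",hit(226,230,.005),hit(606,231,.005))
E
```

```text
edge [0.0499 0.0471 0.    ] [ 0.0499 -0.0464  0.    ] studs [ 0.0301  0.0332 -0.    ] [ 0.0301 -0.0323  0.    ] plate top [0.0349 0.0295 0.005 ] [ 0.0347 -0.0292  0.005 ]
```

Emit:
{"op": "send_rows", "data": {"series": "0.03 0 0 0 0 0.5;0.06 0 0 0 0 1;0.08 0 0 0 0 1.4;0.08 0 0 0 0 1.4;0.08 0 0 0 0 1.4"}}

```text
clock: 18.4
eef_pos: [0.5197, -0.0248, 0.0832]
orientation: [0.613, 2.003, -2.074]
ft_force: [-4.3, -0.4, 4.8]
gripper_width: 0.154
```

```bash
python3 - <<'E'
from h import *
f,m=avg(12);print(*move(*press(-.0034)))
d=f-[.75,2.05,.15];dm=m-[0,.005,-.34];print(d,"CoP x",(dm[2]+.15*d[0])/d[1],"z",-(dm[0]-.15*d[2])/d[1])
E
```

```text
F tool [ 1.58 -6.57  0.07] [0.59 0.37 0.34] M tool [-0.001  0.014 -0.374]
[-0.06  0.03 -0.01] [ 0.01 -0.03 -0.42]
[ 0.83335875 -8.61503757 -0.0826168 ] CoP x -0.01051659943171865 z 0.0013035542516691289
```

Emit:
{"op": "send_rows", "data": {"series": "0.01 0.03 0 0 0 0.15;0.01 0.05 0 0 0 0.15;0.01 0.05 0 0 0 0.15;0.01 0.05 0 0 0 0.15"}}

```text
clock: 19.5
eef_pos: [0.5199, -0.0248, 0.0827]
orientation: [0.615, 2.001, -2.072]
ft_force: [-4.2, 0.5, 5.9]
gripper_width: 0.157
```

```bash
python3 - <<'E'
from h import *
f,m=avg(14)
d=f-[.75,2.05,.15];dm=m-[0,.005,-.34];print(d,"CoP x",(dm[2]+.15*d[0])/d[1],"z",-(dm[0]-.15*d[2])/d[1]);print(*move(*press(-.0034)))
cv2.imwrite("pics/scene6.png",ctrl.read_camera("scene"));crop("pics/scene6.png","pics/s6.png",185,180,160,120,5)
E
```

```text
F tool [ 1.84 -7.71  0.44] [0.36 0.55 0.56] M tool [-0.001  0.008 -0.539]
[ 1.09433087 -9.75768247  0.29075486] CoP x 0.003522491074167945 z -0.004602832936767663
[-0.06 -0.01 -0.01] [ 0.01 -0.03 -0.58]
```

View pics/s6.png

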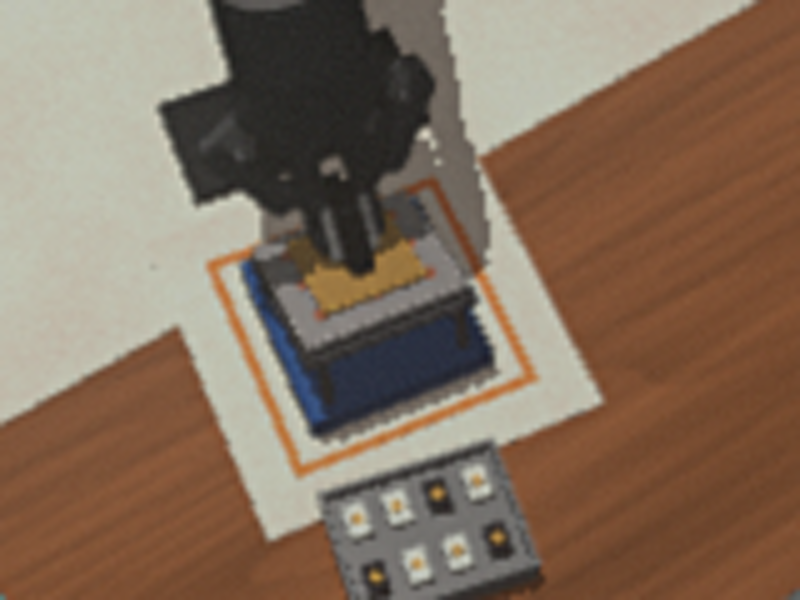

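The force is 9.8 N along the normal, and the centre of pressure is within about 5 mm of the plate's middle. The rest is square inside the outline. I'm handing the job in.

```bash
python3 -c "
from bench import ctrl
print(ctrl.finish_job())"
```

```text
the job is handed in; nothing more can be done
None
```

I pushed the rest into the orange square with two fingertips low on its side. Then I gripped the brass plate and pressed it on the steel face, and handed in while still gripping and pressing, at about 20 s of the 58 s allowed.

- **Rest:** after the push it stood about 1 mm and 2 mm off centre in x and y, and 0.004 rad off square. The last scene picture still shows it square inside the outline.
- **Alignment:** the measured slope is about 0.43 rad. A wrist picture during pressing put the plate within about 0.5 mm of the face's middle, with its edges parallel. After that I only tilted it by up to about 1° and pressed in about half a millimetre more.
- **Force and flushness:** the force along the face's normal is about 9.8 N, and the sideways force along the slope is about 1 N. From a ±1° tilt test, the pressure centre is within about 5 mm of the plate's middle. That figure depends on a sensor lever arm of about 0.15 m, which I inferred from the same test.
- **Disagreements:** the first face fits, from the face's corners, gave a slope of 0.37 to 0.41 rad and a height up to 23 mm too low. I used the copper-stud fit over all three cameras instead, and the contact test agreed with it. The two fits of the square's yaw differed by 0.008 rad.
- **Bystanders:** I did not measure them again. Nothing in the pictures suggested they were touched, but the last picture does not show all of them.

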